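# Screw the cap onto the tablet tub

### The arm

A 7-joint arm with a two-finger parallel gripper is mounted at the origin on the work surface. World frame = base frame: x ahead of the robot, y to its left, z up, the work surface at z = 0. Lengths are in mm, angles in rad, forces in N, time in s.
With the tool pointing down it reaches from about 400 to 925 mm from the base axis. Payload 4.1 kg.
Tool frame: the origin (TCP) lies midway between the tips of the shut fingers; the grasp point (between the pads) lies 19 mm behind it; z points along the fingers, y is the line along which they close (so a half turn about z gives the same grasp; the last joint's range is limited). The gripper opens to 85 mm and grips with 20 to 120 N. Pads are 22 mm wide; open, the fingers measure 114 mm over their backs; the gripper's body (76 mm by 85 mm) begins 54 mm behind the grasp point. The pads swing forward as they close: fully open they stand 13 mm farther back than shut.
Start: joints at [1.021, 0.398, 0.045, 1.537, -0.019, 1.207, -0.051], TCP at [283.237, -585.085, 206.247] pointing down, gripper open.
Joint ranges: [-2.82, 2.82], [-0.49, 2.23], [-1.37, 1.46], [0, 2.46], [-1.36, 4.5], [0.23, 2], [-2.94, 2.94]. Speed limits (rad/s): [2.57, 2.57, 3.14, 3.14, 3.14, 3.14, 3.14].

### API

Orientations are given as a 3x3 rotation matrix whose columns are the frame's x, y, z axes.
In Python, from cell import bot, viewer gives the robot as it stands.
- The arm moves only by the tool move_arm, never from a script. Its argument "targets" is a list of rows, each an object with "offset": the shift along the tool's x, y, z in cm, a list of three; "rotation": the turn, a rotation vector about the tool's x, y, z in rad, a list of three; "gripper": the opening in per cent of the stroke, from 0 (shut) to 100 (fully open). A call has 1 to 8 rows; each row is the pose to reach, as a shift and turn from the pose commanded when the call began, along the tool's axes at that moment; what a row does not reach only later rows make up. A row lasts 1/12 s, in which the tool goes at most 41.7 mm and 7.16 degrees, less where a joint would pass 70% of its speed; a pose out of reach is approached as far as the arm can. A call with a gripper value outside its range is refused whole. The fingers move at their own pace and stop on an object; "newtons" is the grip in N (left out, the last holds). Time passes only in rows, so rows that repeat a pose let the fingers close. It gives the time, the measured TCP pose, the force, the opening and the grip force at its end, in the units of the state.
- bot.get_obs(): the state, without advancing time (a new reading comes with each control period).
- viewer.capture(name): name is "scene" or "side" or "wrist"; returns a dict with "frame" (420x560x3 uint8, blue, green, red), "range_z" (420x560 float32, mm along the optical axis (not along the pixel's ray), 0 where there is no reading), "fx", "fy", "cx", "cy" (pixels), "dist_coeffs" ([k1, k2, p1, p2, k3] as OpenCV has them; the pictures are not rectified), "eye" and "orientation" of the camera in the world; the wrist camera has in their place "hand_eye" (4x4, takes a point from camera to tool coordinates, whose origin is the TCP and whose axes are the flange's). Camera axes: x right, y up, looking along -z (the intrinsics and any distortion apply to the point x, -y, -z); pixel columns grow to the right and rows downward; lengths in mm; the calibration is good to about 2 mm. A picture is of the moment at which its call begins: read the wrist's pose just before it.
- bot.hand_in(): hands the job in; it is judged then, once.
The state is a dict: "time_s": time; "joints": joint angles; "joint_velocities": joint speeds; "joint_efforts": joint torques, N m; "ee_pos": TCP position; "eef_rot": TCP orientation; "contact_force": force on the tool from outside, world axes, zero at the start; "ft_torque": the same for the moment, N m; "opening": opening from 0.0 (shut) to 1.0 (fully open); "finger_force": force on a finger pad.
Only numpy, scipy, OpenCV 4.12 (cv2) and the standard library are available. Lean on these libraries where they do the work, as an engineer would, in place of code of your own. Each camera call takes 0.05 s, during which the arm holds its last target. There are 200 camera calls.

### The job

Close the white tablet tub that stands in the clamp: pick up the big ribbed screw cap from the counter and set it level on the tub's threaded neck, turn it gently backwards (anticlockwise from above) until it drops into the thread start, then screw it clockwise until it is fully home, and let go. Do not force it: the tub must not be twisted round in its clamp and the cap must not be pressed or wrenched hard on the thread. Leave the other things on the counter where they are.

Things in the scene. Friction and masses are not known exactly. Their poses are not given: they have to be found in the camera images.
- cap_center (a point): Centre of the loose white ribbed screw cap (62 mm outside diameter, 34 mm high, 45 g), half-way up; it stands on the counter open side down, so its z axis points up along the cap's axis. Inside, 5 mm above the lower edge, three round lugs (5 mm) point inward, 120 degrees apart.
- rim (a point): Top of the tub's neck, on its axis, 124 mm above the counter, fixed to the clamp; z up. Neck 43 mm across with a 6 mm high coned top that centres the cap (about 1 mm play). Three-start thread, 53 mm across, the angle of its starts is NOT measured and differs every time. The tub's shoulder (62 mm across, sloping out to 84 mm) is 34 mm below.
- crest (a point): Where the cap's centre is when the lugs rest on the flat crest of the thread: 2 mm above the rim point. From here a clockwise turn jams on upright thread ends (5 mm tall) and the cap stays high; at most 95 degrees anticlockwise brings the lugs over the starts, where an upright wall stops them. Lugs standing on the upright ends are 5 mm higher; turn anticlockwise off them.
- start (a point): Where the cap's centre is when the cap has dropped into the thread start (6.5 mm below the rim point, a drop of about 8.5 mm). From here about 75 degrees clockwise leads it down 6 mm (4.7 mm per radian; the lugs have 2 mm of vertical play in the groove) to a firm stop, which is home.
- home (a point): Where the cap's centre is when the cap is fully home: 12.5 mm below the rim point. The cap's lower edge is then 4.5 mm above the shoulder.
- cradle: The grey clamp that holds the tub: base plate 130 x 150 x 8 mm on the counter, two jaws up to 53 mm high on either side (local +y and -y) and a screw knob on the -y side. Origin under its centre, below the neck's axis, z up.
- tub (a joint): Turn of the tub in its clamp, rad, anticlockwise from above positive, 0 at the start. The clamp holds it by friction and it begins to slip at about 0.8 N m. Contact forces of cap on tub over 50 N count as forcing it.
- small_cap: A smaller white cap that does not fit, 40 mm across, 20 mm high, standing on the counter; origin under its centre. Leave it.
- carton: White carton 50 x 110 x 70 mm; origin under its centre. Leave it.
- bottle: Amber glass jar 60 mm across, 110 mm high; origin under its centre. Leave it.
- blister: Flat aluminium tablet strip 44 x 98 x 8 mm; origin under its centre. Leave it.
- spatula: Spatula about 200 mm long lying flat. Leave it.
- carton2: Small yellow carton 60 x 90 x 30 mm; origin under its centre. Leave it.
Mind the look-alikes: they are no part of the job. Leave any blue or turquoise look-alike of the part that bears cap_center alone.

How it is judged (in metres and radians):
On the way:
1. the cap sits level on the neck, dropped into the thread start (centre 4 to 9 mm below the rim point) (z of cap_center in the frame of rim between -0.009 and -0.004 m and horizontal distance between cap_center and rim below 0.003 m and angle between cap_center's own z axis and vertical below 0.07 rad), for 0.1 s.
At the end, for the whole second after the job is handed in: the cap is screwed home on the tub: its centre 11 to 15 mm below the rim point, within 3 mm of the neck's axis, level to 0.05 rad, released; the tub not turned by more than 0.15 rad (z of cap_center in the frame of rim between -0.015 and -0.011 m and horizontal distance between cap_center and rim below 0.003 m and angle between cap_center's own z axis and vertical below 0.05 rad and value of joint tub between -0.15 and 0.15 rad); the robot touches nothing.
It fails at once if the tub is twisted round in its clamp by more than 0.15 rad (value of joint tub above 0.15 rad or value of joint tub below -0.15 rad).
It fails at once if the cap is pressed or wrenched on the tub with more than 50 N (contact force between cap and cradle above 50 N).
It fails at once if one of the other things on the counter (small cap, cartons, glass jar, tablet strip, spatula) is moved by more than 30 mm (distance of any of small_cap, carton, bottle, blister, spatula, carton2 from where it was at the start of the episode above 0.03 m).
It also fails if it takes over 72 s, if anything falls off the work surface, if the arm or the gripper's body presses on something with over 40 N, if the wrist force passes 120 N, or if a joint passes its speed limit or range.

## Working session

There is one attempt and no reset: what is moved stays moved. The work goes in short steps, Python scripts to look and compute and a tool call to move; the robot and the scene stay as the last step left them, time stands still between calls to the robot, and variables do not carry over. Pictures are saved under pics/ and viewed, at most 10 in all, crops included, and the job is handed in when it is done.

Besides the shell and the picture viewer there is one more tool, called after "Call:" as a command line: name --argument value ..., lists and objects as JSON in quotes. move_arm: Moves the arm, as the interface text tells. Its arguments: {"type":"object","properties":{"targets":{"type":"array"},"newtons":{"type":"number"}},"required":["targets"]}

```bash
mkdir -p pics; ls
cat > h.py <<'E'
import numpy as np, cv2
from cell import bot, viewer
def cap(name):
    o=bot.get_obs(); c=viewer.capture(name)
    if 'hand_eye' in c:
        T=np.eye(4);T[:3,:3]=np.array(o['eef_rot']);T[:3,3]=o['ee_pos'];M=T@np.array(c['hand_eye'])
    else:
        M=np.eye(4);M[:3,:3]=np.array(c['orientation']);M[:3,3]=c['eye']
    c['M']=M;c['K']=np.array([[c['fx'],0,c['cx']],[0,c['fy'],c['cy']],[0,0,1.]])
    return c
def rays(c,uv):
    p=cv2.undistortPoints(np.array(uv,float).reshape(-1,1,2),c['K'],np.array(c['dist_coeffs'],float))[:,0]
    return np.c_[p[:,0],-p[:,1],-np.ones(len(p))]@c['M'][:3,:3].T
def onplane(c,uv,z):
    d=rays(c,uv);e=c['M'][:3,3];return e+d*((z-e[2])/d[:,2])[:,None]
def cloud(c):
    h,w=c['range_z'].shape;u,v=np.meshgrid(np.arange(w),np.arange(h))
    d=rays(c,np.c_[u.ravel(),v.ravel()]);P=c['M'][:3,3]+d*c['range_z'].reshape(-1,1)
    return P.reshape(h,w,3)
E
python3 - <<'E'
from h import *
for n in('scene','side'):
    c=cap(n);cv2.imwrite(f'pics/{n}0.png',c['frame']);print(n,c['M'].round(2).tolist(),c['fx'])
o=bot.get_obs();print(o)
E
```

```text
pics
scene [[0.85, -0.35, 0.38, 986.62], [0.52, 0.57, -0.63, -734.67], [0.0, 0.74, 0.67, 832.24], [0.0, 0.0, 0.0, 1.0]] 467.8949353650011
side [[-0.92, 0.25, -0.29, 245.61], [-0.38, -0.63, 0.68, 682.04], [-0.01, 0.74, 0.67, 814.62], [0.0, 0.0, 0.0, 1.0]] 464.78397812302944
{'time_s': 0.1, 'joints': array([ 1.0209847 ,  0.39910042,  0.04505396,  1.53770169, -0.01872503,
        1.20690625, -0.05070039]), 'joint_velocities': array([-0.00095967,  0.00020509,  0.00094456, -0.00273246, -0.00039369,
        0.0011294 ,  0.00113421]), 'joint_efforts': array([ 4.04968596e-03, -4.76260900e+01,  1.37046710e+00, -2.54948008e+01,
        1.20449782e-02,  5.00641821e-03, -2.40099132e-05]), 'ee_pos': array([ 282.96592397, -584.52315198,  205.30238435]), 'eef_rot': array([[ 9.00055666e-01,  4.35774154e-01, -8.27529917e-04],
       [ 4.35774928e-01, -9.00054458e-01,  1.47782991e-03],
       [-1.00821912e-04, -1.69074597e-03, -9.99998566e-01]]), 'contact_force': array([ 0.34951115, -1.05837779, -0.08659948]), 'ft_torque': array([-0.02178878,  0.05231703, -0.00578193]), 'finger_force': 0.0, 'opening': 1.0001563183869666}
```

View pics/scene0.png

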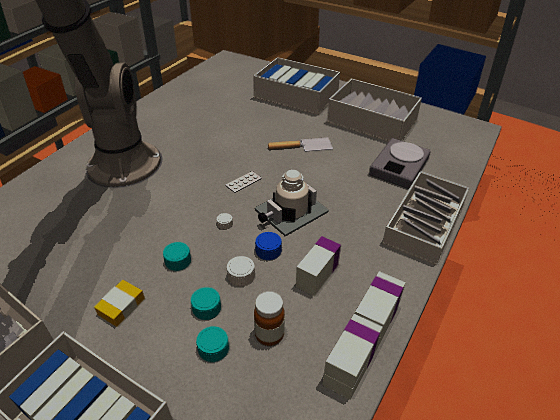

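View pics/side0.png

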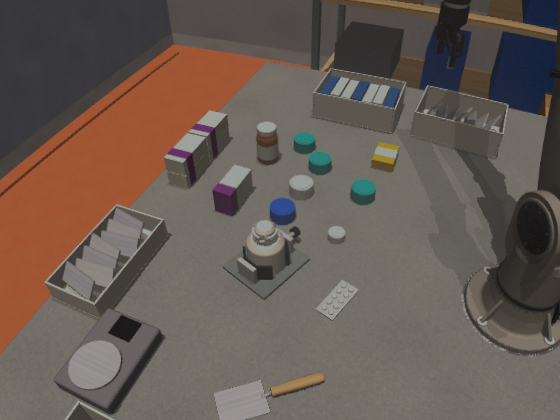

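The scene view shows the white ribbed cap at about (240,270) and the tub neck at (292,177). In the side view they are at (301,186) and (264,229). The blue and turquoise look-alikes stand nearby.

Run:
```python
from h import *
for n,pc,pt in(('scene',(240,266),(292,176)),('side',(301,184),(264,228))):
    c=cap(n);P=cloud(c);Q=P.reshape(-1,3)
    for nm,px,z,r,lo,hi in(('cap',pc,34,50,29,40),('neck',pt,124,40,119,130)):
        a=onplane(c,[px],z)[0];m=(np.hypot(*(Q-a)[:,:2].T)<r)&(Q[:,2]>lo)&(Q[:,2]<hi)
        q=Q[m];(cx,cy),rr=cv2.minEnclosingCircle(q[:,:2].astype(np.float32))
        print(n,nm,a.round(1),m.sum(),q.mean(0).round(1),(round(cx,1),round(cy,1)),round(rr,1))
    # base plate orientation
    t=onplane(c,[pt],124)[0]
    m=(np.hypot(*(Q-t)[:,:2].T)<140)&(Q[:,2]>5)&(Q[:,2]<11)
    print('plate',m.sum(),cv2.minAreaRect(Q[m][:,:2].astype(np.float32)))
    for nm,px,z in([('blue',(268,243),30),('carton',(318,262),70),('teal',(206,300),30),('bottle',(269,300),110),('teal2',(177,252),30),('smallcap',(224,219),20)] if n=='scene' else []): print(nm,P[px[1],px[0]].round(0))
```

```text
scene cap [ 554.9 -178.2   34. ] 492 [ 556.2 -179.8   33.9] (553.7, -178.7) 33.3
scene neck [546.4  68.1 124. ] 137 [543.9  74.5 123. ] (544.4, 74.5) 21.5
plate 702 ((549.3998413085938, 80.03933715820312), (220.20553588867188, 174.5867919921875), 44.89353942871094)
blue [571. -84.  34.]
carton [ 712. -105.   69.]
teal [ 548. -295.   35.]
bottle [ 692. -274.  111.]
teal2 [ 406. -221.   36.]
smallcap [421. -57.  18.]
side cap [ 551.9 -169.5   34. ] 338 [ 552.7 -173.2   34.7] (552.3, -176.1) 32.9
side neck [538.7  86.2 124. ] 233 [539.5  82.5 123.5] (538.4, 79.5) 23.2
plate 1201 ((537.4261474609375, 56.573822021484375), (199.01693725585938, 141.7091827392578), 69.98836517333984)
```

Call:
move_arm --targets '[{"offset": [42, -24.9, 0], "rotation": [0, 0, 0], "gripper": 100}, {"offset": [42, -24.9, 0], "rotation": [0, 0, 0], "gripper": 100}, {"offset": [42, -24.9, 0], "rotation": [0, 0, 0], "gripper": 100}, {"offset": [42, -24.9, 0], "rotation": [0, 0, 0], "gripper": 100}, {"offset": [42, -24.9, 0], "rotation": [0, 0, 0], "gripper": 100}, {"offset": [42, -24.9, 0], "rotation": [0, 0, 0], "gripper": 100}, {"offset": [42, -24.9, 0], "rotation": [0, 0, 0], "gripper": 100}, {"offset": [42, -24.9, 0], "rotation": [0, 0, 0], "gripper": 100}]' --newtons 30

```text
time_s: 0.87
ee_pos: [467.8, -305.3, 206.3]
eef_rot: [[0.9, 0.436, 0.0], [0.436, -0.9, -0.0], [-0.0, 0.0, -1.0]]
contact_force: [0.6, 0.3, -0.6]
opening: 1.0
finger_force: 0.0
```

Call:
move_arm --targets '[{"offset": [13.2, -7.7, 0], "rotation": [0, 0, 0], "gripper": 100}, {"offset": [13.2, -7.7, 0], "rotation": [0, 0, 0], "gripper": 100}, {"offset": [13.2, -7.7, 0], "rotation": [0, 0, 0], "gripper": 100}, {"offset": [13.2, -7.7, 0], "rotation": [0, 0, 0], "gripper": 100}, {"offset": [13.2, -7.7, 0], "rotation": [0, 0, 0], "gripper": 100}, {"offset": [13.2, -7.7, 0], "rotation": [0, 0, 0], "gripper": 100}]'

```text
time_s: 1.37
ee_pos: [553.3, -177.9, 205.9]
eef_rot: [[0.898, 0.44, -0.0], [0.44, -0.898, 0.001], [-0.0, -0.001, -1.0]]
contact_force: [-0.6, -1.0, -0.2]
opening: 1.001
finger_force: 0.0
```

Run:
```python
from h import *
o=bot.get_obs();print(o['ee_pos'],o['joints'].round(2))
c=cap('wrist');cv2.imwrite('pics/w0.png',c['frame']);print(c['M'].round(2).tolist())
Q=cloud(c).reshape(-1,3)
m=(np.hypot(Q[:,0]-553,Q[:,1]+177.5)<45)&(Q[:,2]>29)&(Q[:,2]<40);print(m.sum(),Q[m].mean(0),cv2.minEnclosingCircle(Q[m][:,:2].astype(np.float32)))
```

```text
[ 553.32753979 -177.90456142  205.9125474 ] [ 0.4   0.28 -0.2   1.7   0.06  1.17 -0.93]
[[0.44, 0.85, 0.29, 627.53], [-0.9, 0.42, 0.14, -140.84], [-0.0, -0.32, 0.95, 373.32], [0.0, 0.0, 0.0, 1.0]]
2759 [ 555.8701747  -175.29816246   34.02339081] ((555.0624389648438, -175.494873046875), 31.526002883911133)
```

View pics/w0.png

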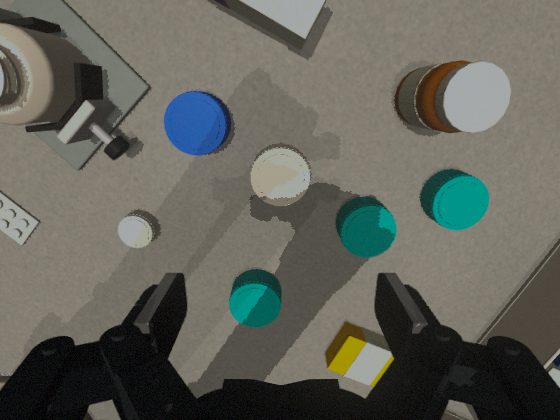

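The wrist view shows the white cap at (280,174), centred at about (555,-175.5), with clear space for both fingers.

Call:
move_arm --targets '[{"offset": [0.27, -0.14, 4], "rotation": [0, 0, 0], "gripper": 100}, {"offset": [0.27, -0.14, 8], "rotation": [0, 0, 0], "gripper": 100}, {"offset": [0.27, -0.14, 12], "rotation": [0, 0, 0], "gripper": 100}, {"offset": [0.27, -0.14, 16], "rotation": [0, 0, 0], "gripper": 100}, {"offset": [0.27, -0.14, 18.5], "rotation": [0, 0, 0], "gripper": 100}, {"offset": [0.27, -0.14, 20.2], "rotation": [0, 0, 0], "gripper": 100}, {"offset": [0.27, -0.14, 20.2], "rotation": [0, 0, 0], "gripper": 100}, {"offset": [0.27, -0.14, 20.2], "rotation": [0, 0, 0], "gripper": 100}]'

```text
time_s: 2.08
ee_pos: [552.9, -179.7, 3.6]
eef_rot: [[0.901, 0.433, -0.002], [0.433, -0.901, -0.001], [-0.002, -0.0, -1.0]]
contact_force: [0.0, 0.1, 0.0]
opening: 0.999
finger_force: 0.0
```

Call:
move_arm --targets '[{"offset": [0, 0, 0], "rotation": [0, 0, 0], "gripper": 60}, {"offset": [0, 0, 0], "rotation": [0, 0, 0], "gripper": 60}, {"offset": [0, 0, 0], "rotation": [0, 0, 0], "gripper": 60}, {"offset": [0, 0, 0], "rotation": [0, 0, 0], "gripper": 60}, {"offset": [0, 0, 0], "rotation": [0, 0, 0], "gripper": 60}, {"offset": [0, 0, 0], "rotation": [0, 0, 0], "gripper": 60}, {"offset": [0, 0, 0], "rotation": [0, 0, 0], "gripper": 60}]' --newtons 30

```text
time_s: 2.67
ee_pos: [555.4, -178.4, 5.7]
eef_rot: [[0.9, 0.436, 0.002], [0.436, -0.9, -0.001], [0.002, 0.002, -1.0]]
contact_force: [-1.8, -0.0, 7.3]
opening: 0.599
finger_force: 3.3
```

Run:
```python
from h import *
o=bot.get_obs();print(o['ee_pos'],o['opening'],o['finger_force'],o['contact_force'])
c=cap('wrist');a=c['frame'];s=cap('side')['frame'][130:240,240:360];s2=cap('scene')['frame'][200:310,180:300]
cv2.imwrite('pics/w1.png',np.hstack([cv2.resize(a,(400,300)),cv2.resize(s,(300,300)) ]))
cv2.imwrite('pics/w1.png',np.vstack([np.hstack([cv2.resize(s,(400,300)),cv2.resize(s2,(400,300))]),np.pad(cv2.resize(a,(400,300)),((0,0),(0,400),(0,0)))]))
```

```text
[ 555.42229205 -178.39358859    5.72692949] 0.5987015618177142 3.3057361480314285 [-1.84929678 -0.04798824  7.26641283]
```

View pics/w1.png

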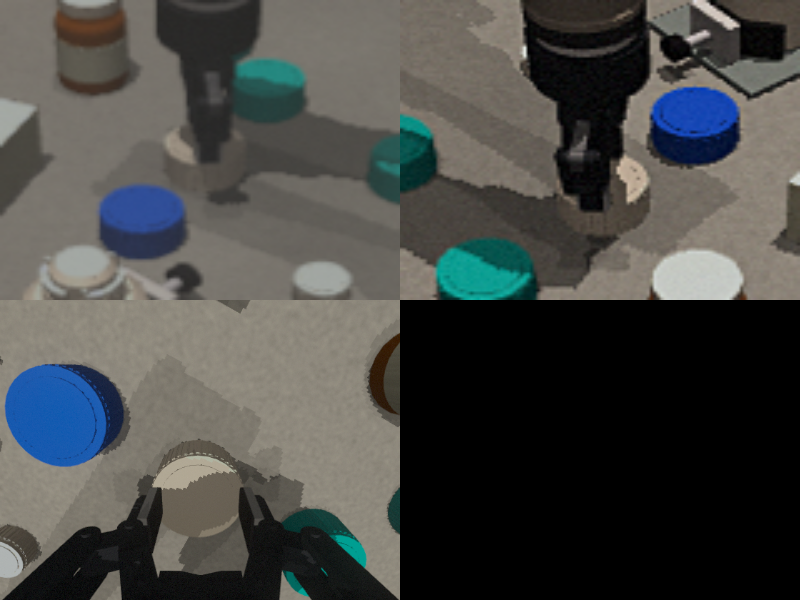

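The fingers stand either side of the white cap in all three views but have stopped at the commanded 60 %. I'll tighten the grip.

Call:
move_arm --targets '[{"offset": [0, 0, 0], "rotation": [0, 0, 0], "gripper": 30}, {"offset": [0, 0, 0], "rotation": [0, 0, 0], "gripper": 30}, {"offset": [0, 0, 0], "rotation": [0, 0, 0], "gripper": 30}, {"offset": [0, 0, 0], "rotation": [0, 0, 0], "gripper": 30}]' --newtons 50

```text
time_s: 3.15
ee_pos: [557.5, -177.2, 8.7]
eef_rot: [[0.9, 0.436, 0.005], [0.436, -0.9, -0.0], [0.005, 0.003, -1.0]]
contact_force: [-3.8, 2.4, 24.1]
opening: 0.302
finger_force: 11.6
```

Call:
move_arm --targets '[{"offset": [0, 0, -1], "rotation": [0, 0, 0], "gripper": 30}, {"offset": [0, 0, -3], "rotation": [0, 0, 0], "gripper": 30}, {"offset": [0, 0, -7], "rotation": [0, 0, 0], "gripper": 30}, {"offset": [0, 0, -11], "rotation": [0, 0, 0], "gripper": 30}, {"offset": [0, 0, -15], "rotation": [0, 0, 0], "gripper": 30}, {"offset": [0, 0, -19], "rotation": [0, 0, 0], "gripper": 30}, {"offset": [0, 0, -22], "rotation": [0, 0, 0], "gripper": 30}, {"offset": [0, 0, -22], "rotation": [0, 0, 0], "gripper": 30}]'

```text
time_s: 3.82
ee_pos: [558.6, -178.9, 232.3]
eef_rot: [[0.9, 0.436, 0.014], [0.436, -0.9, -0.004], [0.01, 0.01, -1.0]]
contact_force: [0.5, -0.4, 0.3]
opening: 0.297
finger_force: 0.0
```

Run:
```python
from h import *
o=bot.get_obs();print(o['ee_pos'],o['joints'].round(2))
c=cap('wrist');cv2.imwrite('pics/w2.png',c['frame'])
Q=cloud(c).reshape(-1,3)
m=(np.hypot(Q[:,0]-555,Q[:,1]+177.5)<50)&(Q[:,2]>20)&(Q[:,2]<60);print(m.sum(),Q[m].mean(0),cv2.minEnclosingCircle(Q[m&(Q[:,2]>30)][:,:2].astype(np.float32)),np.percentile(Q[m][:,2],[1,50,99]))
P=cloud(c)
print(P[200,280],P[170,280])
```

```text
[ 558.63580544 -178.86869585  232.29475359] [ 0.4   0.26 -0.2   1.67  0.06  1.2  -0.93]
2437 [ 556.31157079 -175.0474267    33.83255461] ((554.8199462890625, -175.69125366210938), 31.68337059020996) [24.65281925 34.11510218 35.99853023]
[ 533.39128756 -191.98233943   33.89118879] [ 564.69530786 -176.84904949   32.97090919]
```

View pics/w2.png

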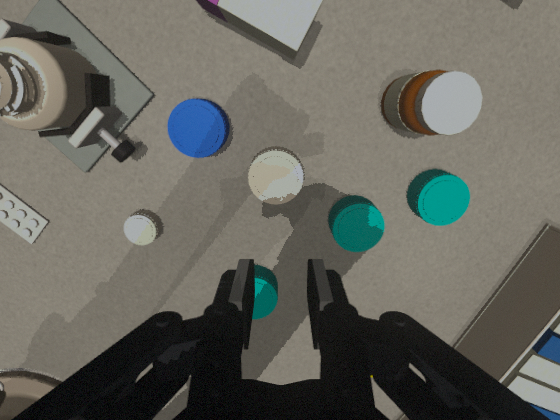

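The cap has not moved (centre still about (275,176) px) and the fingers are empty. I'll measure where the fingertips really are relative to the TCP.

Run:
```python
from h import *
o=bot.get_obs();c=cap('wrist');P=cloud(c)
R=np.array(o['eef_rot']);t=np.array(o['ee_pos'])
for v in (258,264,275,290,310):
  for u in (245,249,314,319): print((u,v),((P[v,u]-t)@R).round(0),end=' ')
  print()
pc=(c['M'][:3,:3].T@(t-c['M'][:3,3]));q,_=cv2.projectPoints(np.array([[pc[0],-pc[1],-pc[2]]]),np.zeros(3),np.zeros(3),c['K'],np.array(c['dist_coeffs'],float));print(q, np.array(c['hand_eye']).round(2).tolist())
# finger extent in tool frame
L=(P.reshape(-1,3)-t)@R
m=(L[:,2]<30)&(c['range_z'].ravel()>0);k=L[m];k=k[k[:,2]>-60]
for lo in range(-60,30,6):
  j=k[(k[:,2]>=lo)&(k[:,2]<lo+6)]
  if len(j): print(lo,len(j),j.min(0).round(0),j.max(0).round(0))
```

```text
(245, 258) [-119.  -47.  226.] (249, 258) [-120.  -42.  228.] (314, 258) [-120.   44.  228.] (319, 258) [-121.   51.  230.] 
(245, 264) [ 12. -17. -35.] (249, 264) [ 11. -15. -34.] (314, 264) [ 12.  14. -35.] (319, 264) [ 11.  17. -34.] 
(245, 275) [ 11. -16. -43.] (249, 275) [ 12. -14. -45.] (314, 275) [ 12.  13. -44.] (319, 275) [ 11.  16. -44.] 
(245, 290) [ 11. -14. -55.] (249, 290) [  8. -13. -50.] (314, 290) [ 12.  12. -56.] (319, 290) [ 11.  14. -54.] 
(245, 310) [  7. -14. -62.] (249, 310) [  0. -14. -52.] (314, 310) [  5.  12. -59.] (319, 310) [  8.  14. -63.] 
[[[281.63304572 253.1828435 ]]] [[0.0, 0.95, 0.32, 82.93], [1.0, -0.0, -0.0, -0.73], [-0.0, 0.32, -0.95, -167.41], [0.0, 0.0, 0.0, 1.0]]
-60 593 [-11. -27. -60.] [ 12.  26. -54.]
-54 653 [-11. -27. -54.] [ 12.  26. -48.]
-48 565 [-10. -27. -48.] [ 12.  26. -42.]
-42 521 [-11. -27. -42.] [ 12.  26. -36.]
-36 384 [-10. -26. -36.] [ 12.  25. -30.]
-30 121 [-11. -20. -30.] [ 12.  19. -25.]
```

Call:
move_arm --targets '[{"offset": [0, 0, 0], "rotation": [0, 0, 0], "gripper": 100}, {"offset": [0, 0, 0], "rotation": [0, 0, 0], "gripper": 100}, {"offset": [0, 0, 0], "rotation": [0, 0, 0], "gripper": 100}, {"offset": [0, 0, 0], "rotation": [0, 0, 0], "gripper": 100}, {"offset": [0, 0, 0], "rotation": [0, 0, 0], "gripper": 100}, {"offset": [0, 0, 0], "rotation": [0, 0, 0], "gripper": 100}]'

```text
time_s: 4.42
ee_pos: [554.1, -177.8, 223.7]
eef_rot: [[0.9, 0.436, -0.001], [0.436, -0.9, 0.0], [-0.001, -0.001, -1.0]]
contact_force: [0.4, -0.8, -0.2]
opening: 1.004
finger_force: 0.0
```

Run:
```python
from h import *
o=bot.get_obs();print(o['ee_pos'],o['eef_rot'].round(4),o['opening'])
c=cap('wrist');P=cloud(c);L=(P.reshape(-1,3)-o['ee_pos'])@o['eef_rot']
for lo in range(-66,0,4):
  j=L[(L[:,2]>=lo)&(L[:,2]<lo+4)&(abs(L[:,0])<30)]
  if len(j): print(lo,len(j),j.min(0).round(0),j.max(0).round(0), 'gap',j[j[:,1]<0][:,1].max().round(1),j[j[:,1]>0][:,1].min().round(1))
```

```text
[ 554.13090594 -177.81124204  223.69145232] [[ 9.001e-01  4.358e-01 -8.000e-04]
 [ 4.358e-01 -9.001e-01  2.000e-04]
 [-7.000e-04 -5.000e-04 -1.000e+00]] 1.0040142276875
-66 798 [-11. -57. -66.] [ 13.  56. -62.] gap -42.9 41.5
-62 730 [-11. -57. -62.] [ 12.  56. -58.] gap -42.9 41.5
-58 695 [-11. -57. -58.] [ 13.  55. -54.] gap -42.8 41.5
-54 602 [-11. -57. -54.] [ 13.  56. -50.] gap -42.8 41.5
-50 551 [-11. -57. -50.] [ 12.  56. -46.] gap -42.8 41.2
-46 423 [-11. -55. -46.] [ 12.  54. -42.] gap -42.9 41.3
-42 239 [-11. -49. -42.] [ 11.  48. -38.] gap -43.0 41.5
-38 6 [ -4. -44. -38.] [  5.  42. -37.] gap -43.7 41.9
```

The fingertips really sit 25 to 37 mm behind the reported TCP, so the fingers rested on the cap's top. I'll go lower.

Call:
move_arm --targets '[{"offset": [0.18, -0.16, 4], "rotation": [0, 0, 0], "gripper": 100}, {"offset": [0.18, -0.16, 8], "rotation": [0, 0, 0], "gripper": 100}, {"offset": [0.18, -0.16, 12], "rotation": [0, 0, 0], "gripper": 100}, {"offset": [0.18, -0.16, 16], "rotation": [0, 0, 0], "gripper": 100}, {"offset": [0.18, -0.16, 19], "rotation": [0, 0, 0], "gripper": 100}, {"offset": [0.18, -0.16, 21], "rotation": [0, 0, 0], "gripper": 100}, {"offset": [0.18, -0.16, 21.5], "rotation": [0, 0, 0], "gripper": 100}, {"offset": [0.18, -0.16, 21.5], "rotation": [0, 0, 0], "gripper": 100}]'

```text
time_s: 5.13
ee_pos: [554.0, -175.3, 7.7]
eef_rot: [[0.9, 0.436, -0.003], [0.436, -0.9, 0.001], [-0.003, -0.002, -1.0]]
contact_force: [0.0, 0.5, 0.6]
opening: 0.999
finger_force: 0.0
```

Call:
move_arm --targets '[{"offset": [0, 0, 1], "rotation": [0, 0, 0], "gripper": 100}, {"offset": [0, 0, 2], "rotation": [0, 0, 0], "gripper": 100}, {"offset": [0, 0, 2.8], "rotation": [0, 0, 0], "gripper": 100}, {"offset": [0, 0, 3.3], "rotation": [0, 0, 0], "gripper": 100}, {"offset": [0, 0, 3.3], "rotation": [0, 0, 0], "gripper": 100}, {"offset": [0, 0, 3.3], "rotation": [0, 0, 0], "gripper": 100}]'

```text
time_s: 5.63
ee_pos: [555.2, -175.7, -23.9]
eef_rot: [[0.9, 0.436, -0.0], [0.436, -0.9, -0.0], [-0.0, 0.0, -1.0]]
contact_force: [0.4, -0.6, 0.4]
opening: 0.999
finger_force: 0.0
```

Call:
move_arm --targets '[{"offset": [0, 0, 0], "rotation": [0, 0, 0], "gripper": 50}, {"offset": [0, 0, 0], "rotation": [0, 0, 0], "gripper": 50}, {"offset": [0, 0, 0], "rotation": [0, 0, 0], "gripper": 50}, {"offset": [0, 0, 0], "rotation": [0, 0, 0], "gripper": 50}, {"offset": [0, 0, 0], "rotation": [0, 0, 0], "gripper": 50}, {"offset": [0, 0, 0], "rotation": [0, 0, 0], "gripper": 50}]' --newtons 50

```text
time_s: 6.13
ee_pos: [556.1, -175.9, -22.9]
eef_rot: [[0.9, 0.436, 0.002], [0.436, -0.9, -0.001], [0.001, 0.001, -1.0]]
contact_force: [-0.5, -0.2, 5.9]
opening: 0.714
finger_force: 54.5
```

Call:
move_arm --targets '[{"offset": [0, 0, -0.5], "rotation": [0, 0, 0], "gripper": 50}, {"offset": [0, 0, -2], "rotation": [0, 0, 0], "gripper": 50}, {"offset": [0, 0, -5], "rotation": [0, 0, 0], "gripper": 50}, {"offset": [0, 0, -9], "rotation": [0, 0, 0], "gripper": 50}, {"offset": [0, 0, -13], "rotation": [0, 0, 0], "gripper": 50}, {"offset": [0, 0, -17], "rotation": [0, 0, 0], "gripper": 50}, {"offset": [0, 0, -20], "rotation": [0, 0, 0], "gripper": 50}, {"offset": [0, 0, -20], "rotation": [0, 0, 0], "gripper": 50}]'

```text
time_s: 6.8
ee_pos: [559.7, -176.7, 183.8]
eef_rot: [[0.9, 0.435, 0.013], [0.436, -0.9, -0.004], [0.01, 0.009, -1.0]]
contact_force: [1.1, 1.0, -0.5]
opening: 0.712
finger_force: 54.4
```

Call:
move_arm --targets '[{"offset": [-1.1, -23.4, -4], "rotation": [0, 0, 0], "gripper": 50}, {"offset": [-1.1, -23.4, -4], "rotation": [0, 0, 0], "gripper": 50}, {"offset": [-1.1, -23.4, -4], "rotation": [0, 0, 0], "gripper": 50}, {"offset": [-1.1, -23.4, -4], "rotation": [0, 0, 0], "gripper": 50}, {"offset": [-1.1, -23.4, -4], "rotation": [0, 0, 0], "gripper": 50}, {"offset": [-1.1, -23.4, -4], "rotation": [0, 0, 0], "gripper": 50}, {"offset": [-1.1, -23.4, -4], "rotation": [0, 0, 0], "gripper": 50}, {"offset": [-1.1, -23.4, -4], "rotation": [0, 0, 0], "gripper": 50}]'

```text
time_s: 7.47
ee_pos: [442.6, 31.4, 216.1]
eef_rot: [[0.898, 0.439, 0.0], [0.439, -0.898, -0.001], [-0.0, 0.001, -1.0]]
contact_force: [0.4, -0.5, -0.2]
opening: 0.716
finger_force: 54.5
```

Run:
```python
from h import *
o=bot.get_obs();print(o['ee_pos'],o['eef_rot'].round(4),o['opening'],o['joints'].round(2))
c=cap('wrist');cv2.imwrite('pics/w3.png',c['frame']);P=cloud(c);Q=P.reshape(-1,3)
m=(np.hypot(Q[:,0]-542,Q[:,1]-77.5)<40)&(Q[:,2]>80)&(Q[:,2]<140)
for lo in range(84,132,3):
  j=Q[m&(Q[:,2]>=lo)&(Q[:,2]<lo+3)]
  if len(j)>5: print(lo,len(j),j.mean(0).round(1),[np.round(x,1) for x in cv2.minEnclosingCircle(j[:,:2].astype(np.float32))])
# held cap
L=(Q-o['ee_pos'])@o['eef_rot'];k=L[(abs(L[:,0])<40)&(abs(L[:,1])<29)&(L[:,2]<-45)&(L[:,2]>-75)]
print('held',len(k),np.median(k,0),k.min(0),k.max(0))
```

```text
[442.55306291  31.36650327 216.13990821] [[ 8.984e-01  4.392e-01  4.000e-04]
 [ 4.392e-01 -8.984e-01 -1.000e-03]
 [-1.000e-04  1.000e-03 -1.000e+00]] 0.7161774127292952 [ 0.19  0.03 -0.36  1.98  0.01  1.14 -1.29]
84 732 [540.7  80.1  85.5] [array([541.3,  80.2]), np.float64(36.5)]
87 1084 [536.8  77.8  88.6] [array([541.1,  80.1]), np.float64(34.3)]
90 136 [528.5  76.5  90.5] [array([540.7,  79.8]), np.float64(31.7)]
99 30 [541.3  83.2 101.5] [array([541.7,  79.6]), np.float64(26.4)]
102 171 [538.9  77.  103.1] [array([541.7,  79.8]), np.float64(26.7)]
108 174 [543.2  79.2 110.5] [array([541.6,  80. ]), np.float64(27.0)]
111 805 [540.1  79.9 111.9] [array([541.6,  79.9]), np.float64(26.8)]
114 87 [543.6  81.1 116.3] [array([541.7,  80. ]), np.float64(25.9)]
117 463 [540.6  79.7 118.6] [array([541.5,  79.8]), np.float64(25.8)]
120 813 [541.4  79.7 121.9] [array([541.3,  79.7]), np.float64(20.6)]
123 1637 [541.7  79.9 123.9] [array([541.9,  79.7]), np.float64(18.5)]
held 17328 [  5.08389664  -0.46087026 -56.95492721] [-32.34587422 -28.99595195 -59.06136393] [ 31.41482524  28.98691089 -45.01373026]
```

View pics/w3.png

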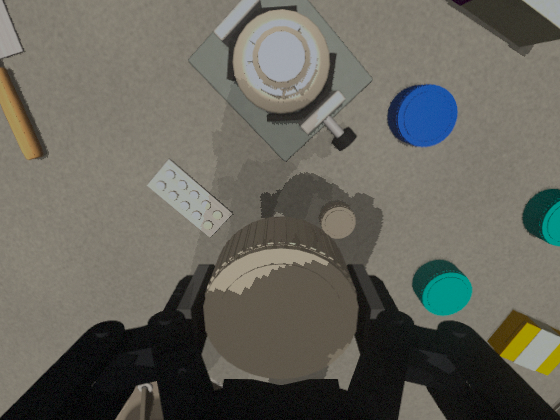

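The neck is at (541.6, 79.8), seen at about (280,55) px, and the cap is held level and centred between the fingers. I'll move above the neck.

Call:
move_arm --targets '[{"offset": [4, 0.05, 0], "rotation": [0, 0, 0], "gripper": 50}, {"offset": [8, 0.05, 0], "rotation": [0, 0, 0], "gripper": 50}, {"offset": [11.06, 0.05, 2], "rotation": [0, 0, 0], "gripper": 50}, {"offset": [11.06, 0.05, 5], "rotation": [0, 0, 0], "gripper": 50}, {"offset": [11.06, 0.05, 8], "rotation": [0, 0, 0], "gripper": 50}, {"offset": [11.06, 0.05, 10], "rotation": [0, 0, 0], "gripper": 50}, {"offset": [11.06, 0.05, 10], "rotation": [0, 0, 0], "gripper": 50}, {"offset": [11.06, 0.05, 10], "rotation": [0, 0, 0], "gripper": 50}]'

```text
time_s: 8.18
ee_pos: [542.6, 76.1, 114.6]
eef_rot: [[0.901, 0.434, -0.004], [0.434, -0.901, -0.001], [-0.004, -0.001, -1.0]]
contact_force: [0.3, 0.5, -0.0]
opening: 0.713
finger_force: 54.4
```

Call:
move_arm --targets '[{"offset": [0, 0, 0], "rotation": [0, 0, 0], "gripper": 50}, {"offset": [0, 0, 0], "rotation": [0, 0, 0], "gripper": 50}, {"offset": [0, 0, 0], "rotation": [0, 0, 0], "gripper": 50}]'

```text
time_s: 8.43
ee_pos: [544.5, 77.9, 117.9]
eef_rot: [[0.9, 0.435, 0.003], [0.435, -0.9, 0.0], [0.003, 0.001, -1.0]]
contact_force: [0.7, -0.3, -1.2]
opening: 0.714
finger_force: 54.5
```

Run:
```python
from h import *
for i in range(3):
  o=bot.get_obs();print(o['ee_pos'],o['eef_rot'].round(4).tolist(),o['joints'].round(3),o['contact_force']);viewer.capture('wrist')
```

```text
[544.53495152  77.85400234 117.93039621] [[0.9003, 0.4352, 0.0034], [0.4352, -0.9003, 0.0002], [0.0031, 0.0013, -1.0]] [ 0.095  0.323 -0.382  1.87   0.145  0.972 -1.47 ] [ 0.72221671 -0.26855955 -1.15993314]
[544.25475786  77.88733805 117.70051368] [[0.9002, 0.4354, 0.0029], [0.4354, -0.9002, 0.0001], [0.0027, 0.0012, -1.0]] [ 0.095  0.323 -0.382  1.871  0.145  0.971 -1.47 ] [ 0.14421496 -0.56789174 -0.42461859]
[544.03684473  77.87303911 117.50658524] [[0.9002, 0.4354, 0.0025], [0.4354, -0.9002, 0.0], [0.0023, 0.0011, -1.0]] [ 0.095  0.324 -0.382  1.871  0.145  0.971 -1.47 ] [-0.25329958 -0.04883451 -0.41212306]
```

Call:
move_arm --targets '[{"offset": [-0.06, -0.2, 0.5], "rotation": [0, 0, 0], "gripper": 50}, {"offset": [-0.06, -0.2, 1], "rotation": [0, 0, 0], "gripper": 50}, {"offset": [-0.06, -0.2, 1.4], "rotation": [0, 0, 0], "gripper": 50}, {"offset": [-0.06, -0.2, 1.4], "rotation": [0, 0, 0], "gripper": 50}, {"offset": [-0.06, -0.2, 1.4], "rotation": [0, 0, 0], "gripper": 50}, {"offset": [-0.06, -0.2, 1.4], "rotation": [0, 0, 0], "gripper": 50}, {"offset": [-0.06, -0.2, 1.4], "rotation": [0, 0, 0], "gripper": 50}, {"offset": [-0.06, -0.2, 1.4], "rotation": [0, 0, 0], "gripper": 50}]'

```text
time_s: 9.25
ee_pos: [542.0, 79.4, 102.4]
eef_rot: [[0.9, 0.436, 0.0], [0.436, -0.9, -0.0], [0.0, 0.0, -1.0]]
contact_force: [1.0, -0.1, -0.2]
opening: 0.714
finger_force: 54.5
```

Run:
```python
from h import *
for i in range(4):
  o=bot.get_obs();print(o['ee_pos'],o['eef_rot'][:,2].round(4),o['contact_force']);c=cap('scene')
d=cap('side')
Q=np.vstack([cloud(x).reshape(-1,3) for x in (c,d)])
m=(np.hypot(Q[:,0]-542,Q[:,1]-79)<45)&(Q[:,2]>150)&(Q[:,2]<165)
for x in (c,d):
  Q=cloud(x).reshape(-1,3);m=(np.hypot(Q[:,0]-542,Q[:,1]-79)<45)&(Q[:,2]>120)&(Q[:,2]<160);j=Q[m];print(m.sum(),np.percentile(j[:,2],[1,50,99]))
```

```text
[541.95794192  79.44879251 102.38366273] [ 5.e-04 -0.e+00 -1.e+00] [ 1.03603737 -0.08665134 -0.19790541]
[541.91571686  79.44930941 102.36427014] [ 4.e-04 -0.e+00 -1.e+00] [ 0.15161503  0.18496383 -1.12038518]
[541.8703463   79.43810347 102.32322198] [ 3.e-04 -1.e-04 -1.e+00] [-0.86498453  0.09327876 -0.24259217]
[541.85254614  79.46094376 102.33171182] [ 3.e-04 -1.e-04 -1.e+00] [-0.73196477  0.55000486  0.3077354 ]
324 [125.69244428 147.77126861 159.9144793 ]
395 [126.5294354  149.72124255 159.84990802]
```

Call:
move_arm --targets '[{"offset": [0.02, 0, 0.3], "rotation": [0, 0, 0], "gripper": 50}, {"offset": [0.02, 0, 0.5], "rotation": [0, 0, 0], "gripper": 50}, {"offset": [0.02, 0, 0.7], "rotation": [0, 0, 0], "gripper": 50}, {"offset": [0.02, 0, 0.9], "rotation": [0, 0, 0], "gripper": 50}, {"offset": [0.02, 0, 1.0], "rotation": [0, 0, 0], "gripper": 50}, {"offset": [0.02, 0, 1.0], "rotation": [0, 0, 0], "gripper": 50}, {"offset": [0.02, 0, 1.0], "rotation": [0, 0, 0], "gripper": 50}]'

```text
time_s: 10.08
ee_pos: [541.9, 79.5, 92.1]
eef_rot: [[0.9, 0.436, -0.0], [0.436, -0.9, -0.0], [-0.0, 0.0, -1.0]]
contact_force: [-0.2, 0.0, -1.2]
opening: 0.713
finger_force: 54.5
```

Call:
move_arm --targets '[{"offset": [0, 0, 0.15], "rotation": [0, 0, 0], "gripper": 50}, {"offset": [0, 0, 0.3], "rotation": [0, 0, 0], "gripper": 50}, {"offset": [0, 0, 0.4], "rotation": [0, 0, 0], "gripper": 50}, {"offset": [0, 0, 0.4], "rotation": [0, 0, 0], "gripper": 50}, {"offset": [0, 0, 0.4], "rotation": [0, 0, 0], "gripper": 50}, {"offset": [0, 0, 0.4], "rotation": [0, 0, 0], "gripper": 50}]'

```text
time_s: 10.58
ee_pos: [541.9, 79.5, 88.2]
eef_rot: [[0.9, 0.436, -0.0], [0.436, -0.9, -0.0], [-0.0, 0.0, -1.0]]
contact_force: [1.0, 0.1, -0.5]
opening: 0.714
finger_force: 54.5
```

Call:
move_arm --targets '[{"offset": [0, 0, 0.1], "rotation": [0, 0, 0], "gripper": 50}, {"offset": [0, 0, 0.2], "rotation": [0, 0, 0], "gripper": 50}, {"offset": [0, 0, 0.25], "rotation": [0, 0, 0], "gripper": 50}, {"offset": [0, 0, 0.25], "rotation": [0, 0, 0], "gripper": 50}, {"offset": [0, 0, 0.25], "rotation": [0, 0, 0], "gripper": 50}]'

```text
time_s: 11.0
ee_pos: [542.2, 79.6, 86.4]
eef_rot: [[0.9, 0.436, 0.001], [0.436, -0.9, -0.0], [0.0, 0.0, -1.0]]
contact_force: [-2.4, -0.2, 6.0]
opening: 0.715
finger_force: 55.1
```

Call:
move_arm --targets '[{"offset": [0, 0, 0.05], "rotation": [0, 0, 0], "gripper": 50}, {"offset": [0, 0, 0.1], "rotation": [0, 0, 0], "gripper": 50}, {"offset": [0, 0, 0.1], "rotation": [0, 0, 0], "gripper": 50}, {"offset": [0, 0, 0.1], "rotation": [0, 0, 0], "gripper": 50}]'

```text
time_s: 11.33
ee_pos: [542.2, 79.6, 86.2]
eef_rot: [[0.9, 0.436, 0.001], [0.436, -0.9, -0.0], [0.0, 0.001, -1.0]]
contact_force: [-3.7, -0.9, 10.5]
opening: 0.712
finger_force: 55.8
```

Call:
move_arm --targets '[{"offset": [0, 0, 0], "rotation": [0, 0, -0.05], "gripper": 50}, {"offset": [0, 0, 0], "rotation": [0, 0, -0.1], "gripper": 50}, {"offset": [0, 0, 0], "rotation": [0, 0, -0.14], "gripper": 50}, {"offset": [0, 0, 0], "rotation": [0, 0, -0.14], "gripper": 50}]' --newtons 25

```text
time_s: 11.67
ee_pos: [543.5, 80.3, 86.3]
eef_rot: [[0.829, 0.559, 0.003], [0.559, -0.829, 0.001], [0.003, 0.001, -1.0]]
contact_force: [-0.1, -0.5, 7.7]
opening: 0.712
finger_force: 55.3
```

```bash
cat > s.py <<'E'
from h import *
o=bot.get_obs();R=o['eef_rot'];print(o['time_s'],o['ee_pos'].round(2),'yaw',np.arctan2(R[1,0],R[0,0]).round(3),'F',o['contact_force'].round(1),'T',o['ft_torque'].round(2),'tilt',R[:2,2].round(4),'g',round(o['finger_force'],1),o['joints'][6].round(2))
E
python3 s.py
```

```text
11.6667 [543.47  80.3   86.27] yaw 0.593 F [-0.1 -0.5  7.7] T [0.03 0.18 0.08] tilt [0.0034 0.0009] g 55.3 -1.36
```

Call:
move_arm --targets '[{"offset": [0, 0, 0], "rotation": [0, 0, -0.05], "gripper": 50}, {"offset": [0, 0, 0], "rotation": [0, 0, -0.1], "gripper": 50}, {"offset": [0, 0, 0], "rotation": [0, 0, -0.14], "gripper": 50}, {"offset": [0, 0, 0], "rotation": [0, 0, -0.14], "gripper": 50}, {"offset": [0, 0, 0], "rotation": [0, 0, -0.14], "gripper": 50}]' --newtons 25

```text
time_s: 12.08
ee_pos: [543.7, 80.6, 86.3]
eef_rot: [[0.744, 0.668, 0.004], [0.668, -0.744, 0.001], [0.004, 0.002, -1.0]]
contact_force: [-0.5, 1.7, 8.7]
opening: 0.712
finger_force: 55.3
```

```bash
python3 s.py
```

```text
12.0833 [543.66  80.55  86.28] yaw 0.732 F [-0.5  1.7  8.7] T [0.1  0.14 0.07] tilt [0.0038 0.0012] g 55.3 -1.23
```

Call:
move_arm --targets '[{"offset": [0, 0, 0], "rotation": [0, 0, -0.05], "gripper": 50}, {"offset": [0, 0, 0], "rotation": [0, 0, -0.1], "gripper": 50}, {"offset": [0, 0, 0], "rotation": [0, 0, -0.15], "gripper": 50}, {"offset": [0, 0, 0], "rotation": [0, 0, -0.15], "gripper": 50}, {"offset": [0, 0, 0], "rotation": [0, 0, -0.15], "gripper": 50}]'

```text
time_s: 12.5
ee_pos: [543.6, 80.6, 86.3]
eef_rot: [[0.636, 0.772, 0.004], [0.772, -0.636, 0.001], [0.003, 0.002, -1.0]]
contact_force: [-0.1, 0.1, 7.5]
opening: 0.713
finger_force: 55.3
```

```bash
python3 s.py
```

```text
12.5 [543.59  80.64  86.26] yaw 0.882 F [-0.1  0.1  7.5] T [0.18 0.18 0.1 ] tilt [0.0036 0.0013] g 55.3 -1.1
```

Call:
move_arm --targets '[{"offset": [0, 0, 0], "rotation": [0, 0, -0.05], "gripper": 50}, {"offset": [0, 0, 0], "rotation": [0, 0, -0.1], "gripper": 50}, {"offset": [0, 0, 0], "rotation": [0, 0, -0.15], "gripper": 50}, {"offset": [0, 0, 0], "rotation": [0, 0, -0.15], "gripper": 50}, {"offset": [0, 0, 0], "rotation": [0, 0, -0.15], "gripper": 50}]'

```text
time_s: 12.92
ee_pos: [543.6, 80.7, 86.3]
eef_rot: [[0.513, 0.858, 0.004], [0.858, -0.513, 0.001], [0.003, 0.002, -1.0]]
contact_force: [-1.1, 0.5, 7.3]
opening: 0.712
finger_force: 55.3
```

```bash
python3 s.py
```

```text
12.9167 [543.55  80.7   86.27] yaw 1.032 F [-1.1  0.5  7.3] T [0.21 0.22 0.04] tilt [0.0036 0.0013] g 55.3 -0.96
```

Call:
move_arm --targets '[{"offset": [0, 0, 0], "rotation": [0, 0, -0.05], "gripper": 50}, {"offset": [0, 0, 0], "rotation": [0, 0, -0.1], "gripper": 50}, {"offset": [0, 0, 0], "rotation": [0, 0, -0.15], "gripper": 50}, {"offset": [0, 0, 0], "rotation": [0, 0, -0.15], "gripper": 50}, {"offset": [0, 0, 0], "rotation": [0, 0, -0.15], "gripper": 50}]'

```text
time_s: 13.33
ee_pos: [543.3, 81.0, 86.3]
eef_rot: [[0.379, 0.925, 0.003], [0.925, -0.379, 0.002], [0.003, 0.002, -1.0]]
contact_force: [-0.8, 3.3, 8.3]
opening: 0.713
finger_force: 55.4
```

```bash
python3 s.py
```

```text
13.3333 [543.32  80.96  86.25] yaw 1.182 F [-0.8  3.3  8.3] T [0.34 0.3  0.04] tilt [0.0031 0.0016] g 55.4 -0.82
```

Call:
move_arm --targets '[{"offset": [0, 0, 0], "rotation": [0, 0, -0.05], "gripper": 50}, {"offset": [0, 0, 0], "rotation": [0, 0, -0.1], "gripper": 50}, {"offset": [0, 0, 0], "rotation": [0, 0, -0.15], "gripper": 50}, {"offset": [0, 0, 0], "rotation": [0, 0, -0.15], "gripper": 50}, {"offset": [0, 0, 0], "rotation": [0, 0, -0.15], "gripper": 50}]'

```text
time_s: 13.75
ee_pos: [543.1, 81.2, 86.2]
eef_rot: [[0.237, 0.972, 0.003], [0.972, -0.237, 0.002], [0.002, 0.002, -1.0]]
contact_force: [-2.1, 1.6, 8.6]
opening: 0.709
finger_force: 55.4
```

```bash
python3 s.py
```

```text
13.75 [543.08  81.18  86.25] yaw 1.332 F [-2.1  1.6  8.6] T [0.3  0.46 0.1 ] tilt [0.0027 0.0017] g 55.4 -0.69
```

Call:
move_arm --targets '[{"offset": [0, 0, 0], "rotation": [0, 0, -0.05], "gripper": 50}, {"offset": [0, 0, 0], "rotation": [0, 0, -0.1], "gripper": 50}, {"offset": [0, 0, 0], "rotation": [0, 0, -0.15], "gripper": 50}, {"offset": [0, 0, 0], "rotation": [0, 0, -0.15], "gripper": 50}, {"offset": [0, 0, 0], "rotation": [0, 0, -0.15], "gripper": 50}]'

```text
time_s: 14.17
ee_pos: [542.8, 81.2, 86.2]
eef_rot: [[0.089, 0.996, 0.002], [0.996, -0.089, 0.002], [0.002, 0.002, -1.0]]
contact_force: [-2.1, 1.0, 9.5]
opening: 0.712
finger_force: 55.5
```

```bash
python3 s.py
```

```text
14.1667 [542.82  81.18  86.22] yaw 1.482 F [-2.1  1.   9.5] T [0.28 0.53 0.09] tilt [0.0022 0.0016] g 55.5 -0.55
```

Call:
move_arm --targets '[{"offset": [0, 0, 0], "rotation": [0, 0, -0.05], "gripper": 50}, {"offset": [0, 0, 0], "rotation": [0, 0, -0.1], "gripper": 50}, {"offset": [0, 0, 0], "rotation": [0, 0, -0.15], "gripper": 50}, {"offset": [0, 0, 0], "rotation": [0, 0, -0.15], "gripper": 50}, {"offset": [0, 0, 0], "rotation": [0, 0, -0.15], "gripper": 50}]'

```text
time_s: 14.58
ee_pos: [542.7, 80.9, 86.2]
eef_rot: [[-0.061, 0.998, 0.002], [0.998, 0.061, 0.001], [0.001, 0.002, -1.0]]
contact_force: [-2.1, 0.6, 10.2]
opening: 0.711
finger_force: 55.5
```

```bash
python3 s.py
```

```text
14.5833 [542.67  80.93  86.22] yaw 1.632 F [-2.1  0.6 10.2] T [0.23 0.57 0.09] tilt [0.0018 0.0012] g 55.5 -0.41
```

Call:
move_arm --targets '[{"offset": [0, 0, 0], "rotation": [0, 0, -0.05], "gripper": 50}, {"offset": [0, 0, 0], "rotation": [0, 0, -0.1], "gripper": 50}, {"offset": [0, 0, 0], "rotation": [0, 0, -0.15], "gripper": 50}, {"offset": [0, 0, 0], "rotation": [0, 0, -0.15], "gripper": 50}, {"offset": [0, 0, 0], "rotation": [0, 0, -0.15], "gripper": 50}]'

```text
time_s: 15.0
ee_pos: [541.9, 80.4, 85.3]
eef_rot: [[-0.209, 0.978, 0.0], [0.978, 0.209, 0.001], [0.001, 0.0, -1.0]]
contact_force: [-1.8, -0.4, 6.7]
opening: 0.71
finger_force: 55.1
```

```bash
python3 s.py
```

```text
15.0 [541.94  80.42  85.25] yaw 1.781 F [-1.8 -0.4  6.7] T [0.38 0.47 0.22] tilt [0.0003 0.0007] g 55.1 -0.28
```

The cap is starting to drop. I'll lower it gently without turning.

Call:
move_arm --targets '[{"offset": [0, 0, 0.1], "rotation": [0, 0, 0], "gripper": 50}, {"offset": [0, 0, 0.2], "rotation": [0, 0, 0], "gripper": 50}, {"offset": [0, 0, 0.2], "rotation": [0, 0, 0], "gripper": 50}, {"offset": [0, 0, 0.2], "rotation": [0, 0, 0], "gripper": 50}]'

```text
time_s: 15.33
ee_pos: [542.1, 80.4, 84.7]
eef_rot: [[-0.209, 0.978, 0.001], [0.978, 0.209, -0.0], [-0.0, 0.0, -1.0]]
contact_force: [-5.4, -0.7, 15.8]
opening: 0.709
finger_force: 56.2
```

```bash
python3 s.py
```

```text
15.3333 [542.1   80.43  84.75] yaw 1.781 F [-5.4 -0.7 15.8] T [0.05 1.28 0.28] tilt [ 0.0005 -0.0004] g 56.2 -0.28
```

Call:
move_arm --targets '[{"offset": [0, 0, -0.1], "rotation": [0, 0, -0.03], "gripper": 50}, {"offset": [0, 0, -0.1], "rotation": [0, 0, -0.06], "gripper": 50}, {"offset": [0, 0, -0.1], "rotation": [0, 0, -0.06], "gripper": 50}, {"offset": [0, 0, -0.1], "rotation": [0, 0, -0.06], "gripper": 50}]'

```text
time_s: 15.67
ee_pos: [541.6, 80.0, 83.5]
eef_rot: [[-0.266, 0.964, -0.0], [0.964, 0.266, 0.001], [0.001, -0.0, -1.0]]
contact_force: [-0.8, 1.0, 2.1]
opening: 0.716
finger_force: 54.7
```

```bash
python3 s.py
```

```text
15.6667 [541.57  79.99  83.48] yaw 1.84 F [-0.8  1.   2.1] T [0.38 0.26 0.1 ] tilt [-0.0004  0.0005] g 54.7 -0.23
```

Call:
move_arm --targets '[{"offset": [0, 0, 0.1], "rotation": [0, 0, 0], "gripper": 50}, {"offset": [0, 0, 0.2], "rotation": [0, 0, 0], "gripper": 50}, {"offset": [0, 0, 0.3], "rotation": [0, 0, 0], "gripper": 50}, {"offset": [0, 0, 0.3], "rotation": [0, 0, 0], "gripper": 50}, {"offset": [0, 0, 0.3], "rotation": [0, 0, 0], "gripper": 50}]'

```text
time_s: 16.08
ee_pos: [541.7, 79.4, 80.0]
eef_rot: [[-0.266, 0.964, -0.001], [0.964, 0.266, -0.0], [0.0, -0.001, -1.0]]
contact_force: [0.0, 1.9, -1.5]
opening: 0.715
finger_force: 54.3
```

```bash
python3 s.py
```

```text
16.0833 [541.66  79.37  80.03] yaw 1.841 F [ 0.   1.9 -1.5] T [0.36 0.03 0.  ] tilt [-0.0006 -0.    ] g 54.3 -0.23
```

Call:
move_arm --targets '[{"offset": [0, 0, 0.1], "rotation": [0, 0, 0], "gripper": 50}, {"offset": [0, 0, 0.2], "rotation": [0, 0, 0], "gripper": 50}, {"offset": [0, 0, 0.3], "rotation": [0, 0, 0], "gripper": 50}, {"offset": [0, 0, 0.3], "rotation": [0, 0, 0], "gripper": 50}, {"offset": [0, 0, 0.3], "rotation": [0, 0, 0], "gripper": 50}, {"offset": [0, 0, 0.3], "rotation": [0, 0, 0], "gripper": 50}]'

```text
time_s: 16.58
ee_pos: [542.1, 79.4, 77.7]
eef_rot: [[-0.267, 0.964, 0.0], [0.964, 0.267, -0.0], [-0.0, 0.0, -1.0]]
contact_force: [-0.1, 0.9, -2.1]
opening: 0.712
finger_force: 54.5
```

```bash
python3 s.py
```

```text
16.5833 [542.1   79.35  77.66] yaw 1.841 F [-0.1  0.9 -2.1] T [ 0.23 -0.16  0.03] tilt [ 0.0003 -0.0002] g 54.5 -0.23
```

The cap is in the thread start. Now I'll screw it clockwise at 4.7 mm/rad.

Call:
move_arm --targets '[{"offset": [0, 0, 0.03], "rotation": [0, 0, 0.05], "gripper": 50}, {"offset": [0, 0, 0.06], "rotation": [0, 0, 0.1], "gripper": 50}, {"offset": [0, 0, 0.08], "rotation": [0, 0, 0.15], "gripper": 50}, {"offset": [0, 0, 0.1], "rotation": [0, 0, 0.2], "gripper": 50}, {"offset": [0, 0, 0.1], "rotation": [0, 0, 0.2], "gripper": 50}, {"offset": [0, 0, 0.1], "rotation": [0, 0, 0.2], "gripper": 50}]'

```text
time_s: 17.08
ee_pos: [541.7, 79.4, 76.6]
eef_rot: [[-0.071, 0.997, -0.0], [0.997, 0.071, -0.001], [-0.001, -0.0, -1.0]]
contact_force: [0.3, 0.6, -0.1]
opening: 0.713
finger_force: 54.5
```

```bash
python3 s.py
```

```text
17.0833 [541.74  79.36  76.62] yaw 1.642 F [ 0.3  0.6 -0.1] T [0.2  0.02 0.05] tilt [-0.0003 -0.0005] g 54.5 -0.41
```

Call:
move_arm --targets '[{"offset": [0, 0, 0.03], "rotation": [0, 0, 0.06], "gripper": 50}, {"offset": [0, 0, 0.06], "rotation": [0, 0, 0.12], "gripper": 50}, {"offset": [0, 0, 0.09], "rotation": [0, 0, 0.18], "gripper": 50}, {"offset": [0, 0, 0.12], "rotation": [0, 0, 0.24], "gripper": 50}, {"offset": [0, 0, 0.14], "rotation": [0, 0, 0.3], "gripper": 50}, {"offset": [0, 0, 0.14], "rotation": [0, 0, 0.3], "gripper": 50}, {"offset": [0, 0, 0.14], "rotation": [0, 0, 0.3], "gripper": 50}]'

```text
time_s: 17.67
ee_pos: [542.1, 79.2, 75.3]
eef_rot: [[0.226, 0.974, 0.0], [0.974, -0.226, -0.001], [-0.0, 0.0, -1.0]]
contact_force: [-0.2, 0.4, -0.3]
opening: 0.714
finger_force: 54.5
```

```bash
python3 s.py
```

```text
17.6667 [542.07  79.24  75.33] yaw 1.343 F [-0.2  0.4 -0.3] T [ 0.06 -0.04 -0.  ] tilt [ 0.0003 -0.0005] g 54.5 -0.68
```

Call:
move_arm --targets '[{"offset": [0, 0, 0.03], "rotation": [0, 0, 0.06], "gripper": 50}, {"offset": [0, 0, 0.06], "rotation": [0, 0, 0.12], "gripper": 50}, {"offset": [0, 0, 0.09], "rotation": [0, 0, 0.18], "gripper": 50}, {"offset": [0, 0, 0.12], "rotation": [0, 0, 0.24], "gripper": 50}, {"offset": [0, 0, 0.14], "rotation": [0, 0, 0.3], "gripper": 50}, {"offset": [0, 0, 0.14], "rotation": [0, 0, 0.3], "gripper": 50}, {"offset": [0, 0, 0.14], "rotation": [0, 0, 0.3], "gripper": 50}]'

```text
time_s: 18.25
ee_pos: [541.9, 79.2, 73.9]
eef_rot: [[0.503, 0.864, -0.0], [0.864, -0.503, -0.001], [-0.0, 0.0, -1.0]]
contact_force: [-0.8, 0.2, -0.4]
opening: 0.715
finger_force: 54.5
```

```bash
python3 s.py
```

```text
18.25 [541.93  79.21  73.86] yaw 1.043 F [-0.8  0.2 -0.4] T [-0.01 -0.   -0.02] tilt [-0.     -0.0005] g 54.5 -0.95
```

Call:
move_arm --targets '[{"offset": [0, 0, 0.03], "rotation": [0, 0, 0.06], "gripper": 50}, {"offset": [0, 0, 0.06], "rotation": [0, 0, 0.12], "gripper": 50}, {"offset": [0, 0, 0.09], "rotation": [0, 0, 0.18], "gripper": 50}, {"offset": [0, 0, 0.12], "rotation": [0, 0, 0.25], "gripper": 50}, {"offset": [0, 0, 0.12], "rotation": [0, 0, 0.25], "gripper": 50}, {"offset": [0, 0, 0.12], "rotation": [0, 0, 0.25], "gripper": 50}]'

```text
time_s: 18.75
ee_pos: [541.9, 79.4, 72.7]
eef_rot: [[0.701, 0.713, -0.0], [0.713, -0.701, -0.0], [-0.0, 0.0, -1.0]]
contact_force: [0.3, -0.0, -0.0]
opening: 0.716
finger_force: 54.5
```

```bash
python3 s.py
```

```text
18.75 [541.9   79.4   72.67] yaw 0.794 F [ 0.3 -0.  -0. ] T [-0.03  0.08  0.01] tilt [-0.0001 -0.0003] g 54.5 -1.18
```

Call:
move_arm --targets '[{"offset": [0, 0, 0.03], "rotation": [0, 0, 0.05], "gripper": 50}, {"offset": [0, 0, 0.05], "rotation": [0, 0, 0.1], "gripper": 50}, {"offset": [0, 0, 0.05], "rotation": [0, 0, 0.1], "gripper": 50}, {"offset": [0, 0, 0.05], "rotation": [0, 0, 0.1], "gripper": 50}]'

```text
time_s: 19.08
ee_pos: [542.1, 79.5, 72.3]
eef_rot: [[0.769, 0.639, 0.0], [0.639, -0.769, -0.0], [0.0, 0.0, -1.0]]
contact_force: [0.2, 0.6, -0.6]
opening: 0.709
finger_force: 54.5
```

```bash
python3 s.py
```

```text
19.0833 [542.07  79.52  72.26] yaw 0.694 F [ 0.2  0.6 -0.6] T [ 0.   -0.04  0.05] tilt [ 0.0003 -0.0001] g 54.5 -1.27
```

Call:
move_arm --targets '[{"offset": [0, 0, 0.03], "rotation": [0, 0, 0.04], "gripper": 50}, {"offset": [0, 0, 0.04], "rotation": [0, 0, 0.08], "gripper": 50}, {"offset": [0, 0, 0.04], "rotation": [0, 0, 0.08], "gripper": 50}, {"offset": [0, 0, 0.04], "rotation": [0, 0, 0.08], "gripper": 50}]'

```text
time_s: 19.42
ee_pos: [542.4, 79.7, 72.2]
eef_rot: [[0.817, 0.577, 0.001], [0.577, -0.817, -0.0], [0.001, 0.001, -1.0]]
contact_force: [0.4, -0.3, 1.3]
opening: 0.715
finger_force: 54.7
```

```bash
python3 s.py
```

```text
19.4167 [542.43  79.7   72.19] yaw 0.615 F [ 0.4 -0.3  1.3] T [-0.09 -0.13  0.69] tilt [ 0.0012 -0.0004] g 54.7 -1.35
```

Torque has risen to 0.69 N m, so this is the stop and the cap is home. I'll ease off, release and lift away.

Call:
move_arm --targets '[{"offset": [0, 0, 0], "rotation": [0, 0, -0.03], "gripper": 50}, {"offset": [0, 0, 0], "rotation": [0, 0, -0.03], "gripper": 50}, {"offset": [0, 0, 0], "rotation": [0, 0, -0.03], "gripper": 100}, {"offset": [0, 0, 0], "rotation": [0, 0, -0.03], "gripper": 100}, {"offset": [0, 0, 0], "rotation": [0, 0, -0.03], "gripper": 100}, {"offset": [0, 0, 0], "rotation": [0, 0, -0.03], "gripper": 100}, {"offset": [0, 0, 0], "rotation": [0, 0, -0.03], "gripper": 100}, {"offset": [0, 0, 0], "rotation": [0, 0, -0.03], "gripper": 100}]'

```text
time_s: 20.08
ee_pos: [541.8, 79.5, 71.7]
eef_rot: [[0.802, 0.598, -0.0], [0.598, -0.802, -0.0], [-0.0, -0.0, -1.0]]
contact_force: [0.5, -0.0, 0.6]
opening: 1.001
finger_force: 0.0
```

Call:
move_arm --targets '[{"offset": [0, 0, -1], "rotation": [0, 0, 0], "gripper": 100}, {"offset": [0, 0, -3], "rotation": [0, 0, 0], "gripper": 100}, {"offset": [0, 0, -6], "rotation": [0, 0, 0], "gripper": 100}, {"offset": [0, 0, -10], "rotation": [0, 0, 0], "gripper": 100}, {"offset": [-4, 0, -12], "rotation": [0, 0, 0], "gripper": 100}, {"offset": [-8, 0, -12], "rotation": [0, 0, 0], "gripper": 100}, {"offset": [-11, 0, -12], "rotation": [0, 0, 0], "gripper": 100}, {"offset": [-11, 0, -12], "rotation": [0, 0, 0], "gripper": 100}]'

```text
time_s: 20.75
ee_pos: [449.0, 9.2, 192.3]
eef_rot: [[0.805, 0.593, -0.003], [0.593, -0.805, -0.004], [-0.005, 0.002, -1.0]]
contact_force: [-0.6, -0.2, -0.6]
opening: 1.0
finger_force: 0.0
```

```bash
python3 s.py
python3 - <<'E'
from h import *
o=bot.get_obs();c=cap('wrist');cv2.imwrite('pics/w4.png',c['frame']);Q=cloud(c).reshape(-1,3)
m=(np.hypot(Q[:,0]-541.7,Q[:,1]-79.7)<36)&(Q[:,2]>122)&(Q[:,2]<140);j=Q[m]
print(len(j),j.mean(0),cv2.minEnclosingCircle(j[:,:2].astype(np.float32)))
A=np.c_[j[:,:2]-j[:,:2].mean(0),np.ones(len(j))];print(np.linalg.lstsq(A,j[:,2],rcond=None)[0])
E
```

```text
20.75 [449.     9.2  192.31] yaw 0.635 F [-0.6 -0.2 -0.6] T [ 0.02 -0.    0.01] tilt [-0.0028 -0.0042] g 0.0 -1.08
7626 [540.0822395   78.89371604 128.62048423] ((540.9896240234375, 79.68917846679688), 31.731985092163086)
[4.46898261e-03 5.00580037e-03 1.28620484e+02]
```

View pics/w4.png

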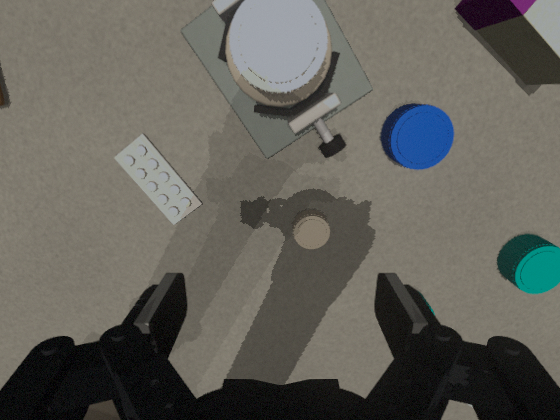

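The cap sits level on the tub (about (278,40) px). Its top is at 128.6 mm, so its centre is 12.4 mm below the rim, which is home.

```bash
python3 -c "
from cell import bot
print(bot.hand_in())"
```

```text
the job is handed in; nothing more can be done
None
```

The cap is screwed home on the tub, level and released, with its centre measured about 12.4 mm below the rim. The job was handed in at about 21 s and gave no verdict back. On the first grasp attempt the fingers only rested on top of the cap, without moving it.

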